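# Nip a camera barrel into a capstan clamp

### The job

Stand the thick camera barrel upright on the bed of the blue clamp, between its jaw and its V stop, and let go of it. Then wind the jaw in by pushing the spokes of the capstan clockwise (seen from above), one spoke after another, until the barrel is seated in the V and gripped firmly, at about 25 N, without crushing it or shoving the spokes harder than 25 N. Leave the slim barrel and the rest of the bench as they are and end with your hand clear.

Things in the scene. Friction and masses are not known exactly. Their poses are not given: they have to be found in the camera images.
- barrel: the barrel to clamp: black upright cylinder, 40 mm in diameter, 75 mm tall, about 0.15 kg, with a thin metal band and a lens on top; the thicker and taller of the two barrels. Origin: centre of its underside, z along its axis. It starts standing loose on the bench
- clamp: the fixed blue clamp. Origin: on the bench under the middle of its bed; its y axis runs along the bed from the capstan end (-y) to the V stop end (+y), z up. Bed 300 mm along y, 90 mm wide (x), top 30 mm above the bench. The capstan's axis is at x 0, y -90 mm
- guard (a point): middle of the top of a clear flat guard plate over the half of the capstan nearer the jaw; clamp's axes. 4 mm thick, top 109 mm above the bench; in the clamp's frame it spans x -93 to 93, y -91 to 1 mm, on two thin posts at x -88 and 88, y -4 mm. The spokes pass under it, no finger can: the open half is where clamp y is below -92 mm
- hub (a point): point on the capstan's vertical axis at the spokes' centre lines, 85 mm above the bench; clamp's axes. Four equal spokes, 10 mm rods reaching 75 mm from the axis to 16 mm black balls, on a hub of 19 mm radius. Below the spokes it is free down to 57 mm above the bench within 34 mm of the axis, and to 30 mm over the bed
- capstan (a joint): capstan angle q (rad), growing clockwise from above (tightening), 0 to 5, at first 0 to 0.6. At 0 the spokes point along the clamp's +x, +y, -x, -y; at q each is turned q clockwise. 1 rad moves the jaw 9 mm. Friction resists with 0.40 N m (8 N pushed squarely 50 mm from the axis) and holds it where it is left; a grip of F newtons adds 0.009 F N m. Spun fast it hits the barrel hard
- jaw: sliding jaw, 60 mm wide, 40 mm long, top 27 mm above the bed, with a flat upright face of hard rubber that gives 1.6 mm at 40 N. Origin: middle of the lower edge of that face, at bed height, with the clamp's axes; the face looks to +y, at the V stop. Only the capstan can move it
- seat (a point): point of the bed's top (30 mm above the bench) where the axis of a barrel seated in the V stop stands on average; clamp's axes. The V stop (dark steel, 24 mm high, 56 mm wide, two 45 degree faces open to -y) is bolted up to 5 mm nearer or farther along y. A barrel set down 10 mm short (-y) is pushed home by the jaw; the grip then builds up in under 2 mm of jaw travel: firm from 12 N, crushed above 40 N
- slim_barrel: another barrel, only 26 mm in diameter and 55 mm tall, standing near the first; leave it. Origin: centre of its underside
- puck: bystander: black rubber puck, 32 mm in diameter, 14 mm high
- board: bystander: small green board 60 x 40 x 8 mm
- screwdriver: bystander: screwdriver, 170 mm long
- pliers: bystander: pliers with red grips, about 145 mm long
- multimeter: bystander: orange multimeter 150 x 85 x 42 mm
- flux_jar: bystander: small jar, 52 mm in diameter, 60 mm high
Things that resemble listed ones, but are neither listed nor needed, are in the scene too. What is shaped like the barrel but red is not meant.

How it is judged:
On the way, in this order (a step that is already met when the one before it is completed fails the run):
1. the barrel stands upright on the bed between jaw and V stop, let go (z of barrel in the frame of seat between -0.004 and 0.004 m and angle between barrel's own z axis and vertical below 0.1 rad and y of barrel in the frame of seat between -0.045 and 0.01 m and x of barrel in the frame of seat between -0.012 and 0.012 m and contact force between the fingers and barrel below 0.1 N and contact force between jaw and barrel below 2 N), for 0.2 s.
2. the jaw, wound in by the capstan, grips the barrel (contact force between jaw and barrel above 12 N), for 0.2 s.
At the end, for the whole second after the job is handed in: The thick barrel stands upright (within 0.1 rad) on the clamp's bed, in the V stop (its axis within 4 mm of the bed's middle line and within 8 mm of the seat point along the bed), gripped by the jaw with 12 to 40 N; barrel and capstan are at rest (z of barrel in the frame of seat between -0.004 and 0.004 m and angle between barrel's own z axis and vertical below 0.1 rad and x of barrel in the frame of seat between -0.004 and 0.004 m and y of barrel in the frame of seat between -0.008 and 0.008 m and contact force between jaw and barrel between 12 and 40 N and linear speed of barrel below 0.01 m/s and velocity of joint capstan between -0.05 and 0.05 rad/s); the robot touches nothing.
It fails at once if the barrel is crushed: the jaw presses it with more than 40 N (contact force between jaw and barrel above 40 N).
It fails at once if the clamp or its spokes are shoved with more than 25 N (contact force between any of the fingers, the arm and clamp above 25 N).
It fails at once if a bystander is moved more than 30 mm (distance of any of slim_barrel, puck, board, screwdriver, pliers, multimeter, flux_jar from where it was at the start of the episode above 0.03 m).
It also fails if it takes over 72 s, if anything falls off the work surface, if the arm or the gripper's body presses on something with over 40 N, if the wrist force passes 120 N, or if a joint passes its speed limit or range.

### The arm

A 7-joint arm with a two-finger parallel gripper is mounted at the origin on the work surface. World frame = base frame: x ahead of the robot, y to its left, z up, the work surface at z = 0. Lengths are in m, angles in rad, forces in N, time in s.
With the tool pointing down it reaches from about 0.425 to 1.025 m from the base axis. Payload 3.6 kg.
Tool frame: the origin (TCP) lies midway between the tips of the shut fingers; the grasp point (between the pads) lies 19 mm behind it; z points along the fingers, y is the line along which they close (so a half turn about z gives the same grasp; the last joint's range is limited). The gripper opens to 85 mm and grips with 20 to 120 N. Pads are 22 mm wide; open, the fingers measure 114 mm over their backs; the gripper's body (76 mm by 85 mm) begins 54 mm behind the grasp point. The pads swing forward as they close: fully open they stand 13 mm farther back than shut.
Start: joints at [-1.27, 0.591, 0.048, 1.609, -0.033, 0.943, -0.034], TCP at [0.278, 0.67, 0.231] pointing down, gripper open.
Joint ranges: [-2.69, 2.69], [-0.47, 2.24], [-1.27, 1.36], [0.19, 2.51], [-1.53, 4.68], [0.08, 2.07], [-3.09, 3.09]. Speed limits (rad/s): [2.57, 2.57, 3.14, 3.14, 3.14, 3.14, 3.14].

### API

Orientations are given as a rotation vector (axis times angle).
In Python, from plant import read_state, grab_frame, hand_in gives the robot as it stands. The module is installed in compiled form; this text tells all that it offers.
- The arm moves only by the tool step_arm, never from a script. Its argument "increments" is a list of rows, each a list of 6 numbers: the shift along the tool's x, y, z each as a share of 300 mm, from -1 to 1, then the turn, a rotation vector about the tool's x, y, z each as a share of 1.5 rad, from -1 to 1. In form: [[dx, dy, dz, rx, ry, rz], ...]. A call has 1 to 12 rows; each row is the pose to reach, as a shift and turn from the pose commanded when the call began, along the tool's axes at that moment; what a row does not reach only later rows make up. A row lasts 1/10 s, in which the tool goes at most 50 mm and 8.59 degrees, less where a joint would pass 70% of its speed; a pose out of reach is approached as far as the arm can. A call with a number of a shift or a turn outside -1 to 1 is refused whole. A call with a gripper value outside its range is refused whole. "jaw" is the opening, from -1 (shut) to 1 (fully open), set as the call begins (left out, the last holds). The fingers move at their own pace and stop on an object; "newtons" is the grip in N (left out, the last holds). Time passes only in rows, so rows that repeat a pose let the fingers close. It gives the time, the measured TCP pose, the force, the opening and the grip force at its end, in the units of the state.
- read_state(): the state, without advancing time (a new reading comes with each control period).
- grab_frame(name): name is "scene" or "top" or "wrist"; returns a dict with "frame" (420x560x3 uint8, blue, green, red), "z_map" (420x560 float32, m along the optical axis (not along the pixel's ray), 0 where there is no reading), "camera_matrix" (3x3 intrinsics, pixels), "pose" (4x4, takes a point from camera to world coordinates). Camera axes: x right, y up, looking along -z (the intrinsics and any distortion apply to the point x, -y, -z); pixel columns grow to the right and rows downward; lengths in m; the calibration is good to about 2 mm. The wrist camera is an equidistant fisheye: a pixel r from the principal point sees the ray r / f radians off the axis. A picture is of the moment at which its call begins.
- hand_in(): hands the job in; it is judged then, once.
The state is a dict: "time": time; "joint_positions": joint angles; "joint_vel": joint speeds; "joint_torque": joint torques, N m; "ee_pos": TCP position; "eef_rot": TCP orientation; "force": force on the tool from outside, world axes, zero at the start; "wrist_torque": the same for the moment, N m; "finger_gap": opening from 0.0 (shut) to 1.0 (fully open); "gripper_force": force on a finger pad.
Only numpy, scipy, OpenCV 4.12 (cv2) and the standard library are available. Lean on these libraries where they do the work, as an engineer would, in place of code of your own. Each camera call takes 0.05 s, during which the arm holds its last target. There are 200 camera calls.

## Working session

There is one attempt and no reset: what is moved stays moved. The work goes in short steps, Python scripts to look and compute and a tool call to move; the robot and the scene stay as the last step left them, time stands still between calls to the robot, and variables do not carry over. Pictures are saved under pics/ and viewed, at most 10 in all, crops included, and the job is handed in when it is done.

Besides the shell and the picture viewer there is one more tool, called after "Call:" by a JSON object that holds its "name" and its "arguments". step_arm: Moves the arm, as the interface text tells. Shift numbers are shares of 300 mm and turn numbers shares of 1.5 rad, none past 1 either way. Its arguments: {"type":"object","properties":{"increments":{"type":"array","items":{"type":"array","items":{"type":"number"}}},"jaw":{"type":"number"},"newtons":{"type":"number"}},"required":["increments"]}

```bash
mkdir -p pics; cat > h.py <<'E'
import numpy as np,cv2
from scipy.spatial.transform import Rotation as R
from plant import read_state,grab_frame,hand_in
def snap(n):
    f=grab_frame(n); np.savez(f'{n}.npz',**f); return f
def pw(f,u,v,z=None):
    K=f['camera_matrix'];d=f['z_map'][int(v),int(u)] if z is None else z
    p=np.array([(u-K[0,2])/K[0,0]*d,-(v-K[1,2])/K[1,1]*d,-d,1]);return (f['pose']@p)[:3]
def onplane(f,u,v,h):
    a=pw(f,u,v,1.0);c=f['pose'][:3,3];return c+(a-c)*(h-c[2])/(a[2]-c[2])
E
python3 - <<'E'
from h import *
for n in('top','scene'):
    f=snap(n);cv2.imwrite(f'pics/{n}1.png',cv2.resize(f['frame'],(784,588)))
    print(f['camera_matrix'],f['pose'])
s=read_state();print(s)
E
```

```text
[[540.56045223   0.         288.67157574]
 [  0.         540.56045223 203.7367084 ]
 [  0.           0.           1.        ]] [[-0.01456283  0.99484879 -0.10031853  0.3858951 ]
 [-0.99981529 -0.01322968  0.01394169  0.08363265]
 [ 0.01254269  0.10050303  0.99485769  1.7045927 ]
 [ 0.          0.          0.          1.        ]]
[[381.74328615   0.         278.9464081 ]
 [  0.         381.74328615 208.39092618]
 [  0.           0.           1.        ]] [[ 1.79374991e-01 -6.98099519e-01  6.93167855e-01  1.15301189e+00]
 [ 9.83780672e-01  1.26964201e-01 -1.26711014e-01 -5.78577058e-02]
 [ 4.49394769e-04  7.04653925e-01  7.09551016e-01  6.98838229e-01]
 [ 0.00000000e+00  0.00000000e+00  0.00000000e+00  1.00000000e+00]]
{'time': 0.1, 'joint_positions': array([-1.27049551,  0.59203103,  0.04830228,  1.60969326, -0.03330242,
        0.94270036, -0.03365908]), 'joint_vel': array([-0.00039318, -0.00013725, -0.00208205, -0.00397882, -0.0026287 ,
       -0.00098125,  0.00014383]), 'joint_torque': array([ 4.87167912e-03, -5.49996328e+01,  1.55352820e+00, -1.98827201e+01,
        9.75776115e-03,  3.79623423e-03, -1.47221431e-05]), 'ee_pos': array([0.27788653, 0.6688233 , 0.23025284]), 'eef_rot': array([-0.61434793, -3.08064386,  0.00315197]), 'force': array([ 1.01431645, -0.43866508, -0.15401372]), 'wrist_torque': array([ 0.01429167,  0.01215334, -0.04495531]), 'gripper_force': 0.0, 'finger_gap': 1.0009347562395174}
```

View pics/top1.png

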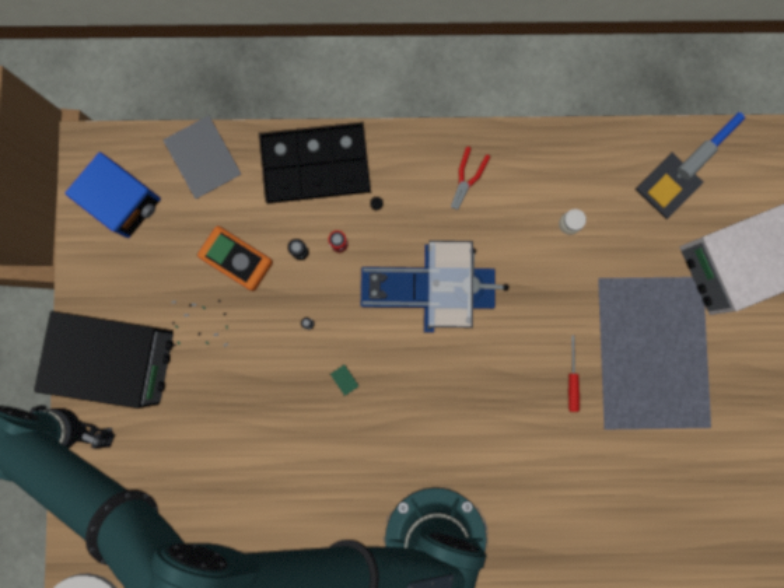

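View pics/scene1.png

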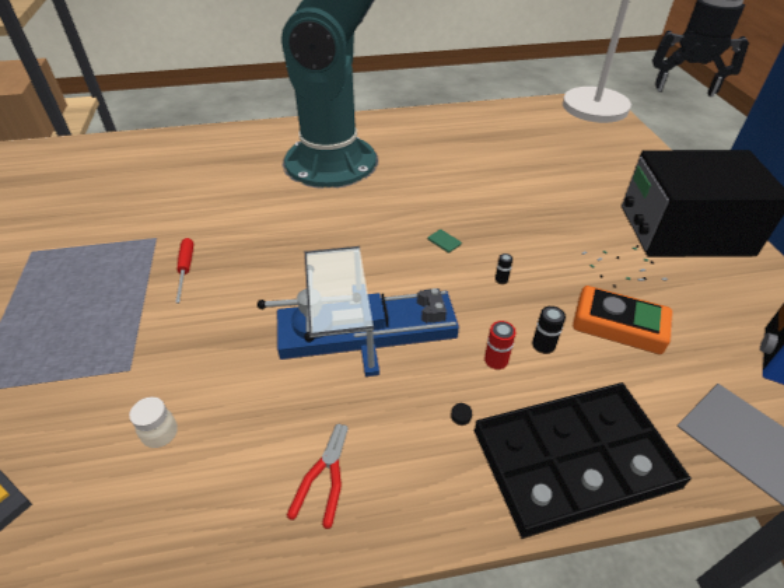

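The top view shows the thick barrel at about (298,249) and the red decoy at (338,241). The slim barrel is at (307,323), and the clamp spans columns 361–495 with the V stop at the left (+y) and the capstan near (475,286). I'll enlarge this area for measuring.

```bash
python3 - <<'E'
from h import *
f=dict(np.load('top.npz'))
c=f['frame'][155:245,200:370];cv2.imwrite('pics/c1.png',cv2.resize(c,None,fx=4.7,fy=4.7,interpolation=cv2.INTER_CUBIC))
# barrel top points from depth
ys,xs=np.mgrid[155:245,200:370]
P=np.array([pw(f,u,v) for u,v in zip(xs.ravel(),ys.ravel())]);
def st(m):
    q=P[m];return len(q),q.mean(0).round(4),((q.max(0)+q.min(0))/2).round(4),np.ptp(q,axis=0).round(3)
u=xs.ravel();v=ys.ravel();h=P[:,2]
print('barrel',st((h>.068)&(u<226)))
print('red',st((h>.06)&(u>=228)&(u<252)&(v<185)))
print('slim',st((h>.045)&(u<232)&(v>215)))
clm=(u>256)
print('bed',st(clm&(h>.024)&(h<.036)))
print('guard',st(clm&(h>.1)))
print('vstop',st(clm&(u<285)&(h>.046)&(h<.06)))
print('jaw',st(clm&(u<310)&(u>284)&(h>.048)&(h<.066)))
print('capst',st(clm&(u>330)&(h>.075)&(h<.1)))
q=P[(clm&(h>.024)&(h<.034))]
r=cv2.minAreaRect((q[:,:2]*1000).astype(np.float32));print(r)
q=P[(clm&(h>.1))];print(cv2.minAreaRect((q[:,:2]*1000).astype(np.float32)))
E
```

```text
barrel (145, array([0.6184, 0.279 , 0.1996]), array([0.5217, 0.1991, 0.8867]), array([0.272, 0.231, 1.636]))
red (140, array([0.6498, 0.2052, 0.0992]), array([0.5302, 0.1549, 0.8826]), array([0.289, 0.143, 1.644]))
slim (63, array([0.4685, 0.2631, 0.1601]), array([0.4367, 0.1855, 0.8748]), array([0.102, 0.204, 1.659]))
bed (1095, array([0.5501, 0.0367, 0.0305]), array([0.5477, 0.0087, 0.03  ]), array([0.175, 0.301, 0.012]))
guard (2021, array([ 0.5456, -0.0345,  0.1443]), array([ 0.5155, -0.0341,  0.9023]), array([0.259, 0.235, 1.605]))
vstop (150, array([0.554 , 0.1209, 0.0543]), array([0.5537, 0.1181, 0.0533]), array([0.053, 0.037, 0.013]))
jaw (198, array([0.5505, 0.0247, 0.0569]), array([0.5204, 0.0238, 0.0569]), array([0.123, 0.036, 0.017]))
capst (120, array([ 0.5563, -0.1165,  0.091 ]), array([ 0.58  , -0.1245,  0.0906]), array([0.097, 0.077, 0.018]))
((547.6163330078125, 8.022216796875), (168.89222717285156, 309.2984924316406), 13.486688613891602)
((500.1456298828125, -44.78944396972656), (182.42678833007812, 291.3796691894531), 73.70767211914062)
```

View pics/c1.png

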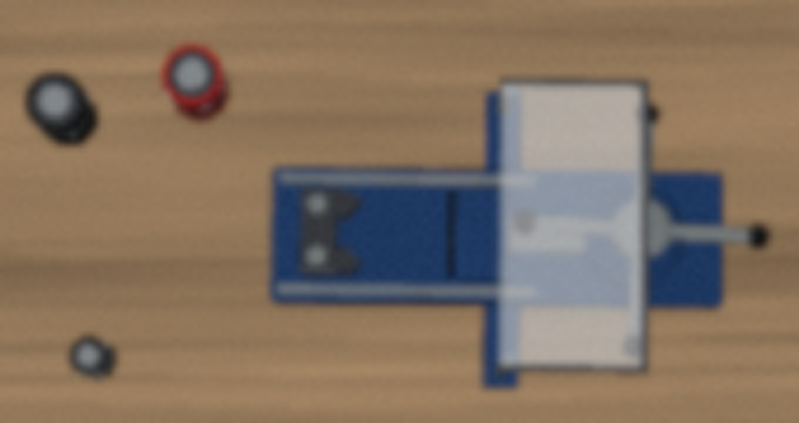

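The crop shows the barrel's top at (55,100) and the bed corners at (273,170), (722,174), (722,306) and (272,300). The hub is near (643,228), the -y ball at (758,237), and the jaw's front edge near column 450.

```bash
python3 - <<'E'
from h import *
f=dict(np.load('top.npz'))
g=lambda x,y,h:onplane(f,(x+.5)/4.7-.5+200,(y+.5)/4.7-.5+155,h).round(4)
for n,x,y,h in [('lens',55,100,.075),('slim',89,354,.055),('red',190,74,.075),('bTL',273,170,.03),('bTR',722,174,.03),('bBR',722,306,.03),('bBL',272,300,.03),('hub',643,228,.1),('ball-y',758,237,.085),('ball+x',652,114,.085),('gTL',502,81,.109),('gTR',647,82,.109),('gBR',643,368,.109),('gBL',498,366,.109),('jawT',450,192,.057),('jawB',450,275,.057),('v',318,203,.06),('v2',316,256,.06),('vtip1',355,203,.054),('vtip2',355,262,.054)]: print(n,g(x,y,h))
ys,xs=np.mgrid[155:245,200:370]
u=xs.ravel();v=ys.ravel()
ok=f['z_map'][v,u]>.5
P=np.array([pw(f,a,b) for a,b in zip(u,v)]);h=P[:,2]
for n,m in [('barrel',(h>.068)&(u<226)&(v<190)),('slim',(h>.045)&(u<232)&(v>215)),('bed',(u>256)&(h>.024)&(h<.034)&(abs(P[:,0]-.55)<.055)),('guard',(u>300)&(h>.103)),('vst',(u>256)&(u<285)&(h>.046)&(h<.06)),('ball-y',(u>350)&(h>.07))]:
    q=P[m&ok];print(n,len(q),q.mean(0).round(4),cv2.minAreaRect((q[:,:2]*1000).astype(np.float32)))
f=dict(np.load('scene.npz'))
print(f['z_map'][150:300:20,200:480:40])
E
```

```text
lens [0.6385 0.2948 0.075 ]
slim [0.4749 0.2754 0.055 ]
red [0.6544 0.2075 0.075 ]
bTL [0.5967 0.1562 0.03  ]
bTR [ 0.5901 -0.1422  0.03  ]
bBR [ 0.5022 -0.1398  0.03  ]
bBL [0.5102 0.1576 0.03  ]
hub [ 0.5477 -0.0815  0.1   ]
ball-y [ 0.5424 -0.1568  0.085 ]
ball+x [ 0.6229 -0.0906  0.085 ]
gTL [0.6418 0.0069 0.109 ]
gTR [ 0.64   -0.0853  0.109 ]
gBR [ 0.4583 -0.0785  0.109 ]
gBL [0.4608 0.0126 0.109 ]
jawT [0.5773 0.0397 0.057 ]
jawB [0.5229 0.0405 0.057 ]
v [0.5709 0.1258 0.06  ]
v2 [0.5362 0.1275 0.06  ]
vtip1 [0.5712 0.1018 0.054 ]
vtip2 [0.5325 0.1023 0.054 ]
barrel 134 [0.6375 0.2951 0.0761] ((637.58251953125, 295.22601318359375), (38.18368911743164, 38.594825744628906), 44.9192008972168)
slim 59 [0.4741 0.2753 0.0554] ((474.8423156738281, 276.04315185546875), (25.56348419189453, 22.340198516845703), 5.6758809089660645)
bed 936 [0.5495 0.0349 0.0298] ((551.2351684570312, 8.838394165039062), (299.66802978515625, 90.34101104736328), 88.34188079833984)
guard 1914 [ 0.5491 -0.0369  0.1098] ((551.0775146484375, -42.248146057128906), (104.59078979492188, 186.15304565429688), 88.8407
[... 231 characters left out ...]
879699707, 12.37283992767334), 83.85393524169922)
[[1.163591   1.1617647  1.1622409  1.1621772  1.1623608  1.1661862
  1.1664481 ]
 [1.0942323  1.0946333  1.0972539  1.0858018  1.0932082  1.0956564
  1.0980467 ]
 [1.0359782  0.8747034  1.0358661  1.0346773  0.97129256 1.0351342
  1.0342028 ]
 [0.97779787 0.82967114 0.9809647  0.9823491  0.9824856  0.98091817
  0.9261122 ]
 [0.8933241  0.7883937  0.89253604 0.8893892  0.8343684  0.8331109
  0.8804277 ]
 [0.8582191  0.88009083 0.8918709  0.89025146 0.82617164 0.8889762
  0.89185035]
 [0.84928846 0.8493312  0.8492185  0.84805846 0.8481003  0.8498384
  0.8493356 ]
 [0.8132397  0.8118478  0.81419885 0.8138152  0.8139418  0.79634744
  0.8107714 ]]
```

```bash
cat >> h.py <<'E'
O=np.array([.5505,.0085]);TH=-.027   # clamp origin, yaw
XA=np.array([np.cos(TH),np.sin(TH)]);YA=np.array([-np.sin(TH),np.cos(TH)])
def cl(x,y): return O+x*XA+y*YA
HUB=cl(0,-.09)
def rot(tooly): # tool down, tool y at world yaw
    y=np.array([np.cos(tooly),np.sin(tooly),0]);z=np.array([0,0,-1.]);return R.from_matrix(np.c_[np.cross(y,z),y,z])
def inc(p,tooly=None,s=None):
    s=s or read_state();r=R.from_rotvec(s['eef_rot'])
    d=r.inv().apply(np.array(p)-s['ee_pos'])/.3
    w=np.zeros(3) if tooly is None else (r.inv()*rot(tooly)).as_rotvec()/1.5
    return np.r_[d,w].round(4)
E
python3 - <<'E'
from h import *
f=dict(np.load('top.npz'))
z=[pw(f,u,v)[2] for u in range(25,125,5) for v in range(222,295,5)];print(np.max([a for a in z if a<1.5]))
s=read_state();r=R.from_rotvec(s['eef_rot']).as_matrix();print(r.round(3))
print(inc([.638,.295,.27],TH),HUB)
E
```

```text
0.40793101728259606
[[-0.924  0.384 -0.001]
 [ 0.384  0.924 -0.002]
 [-0.    -0.002 -1.   ]]
[-1.5866e+00 -6.9060e-01 -1.3090e-01 -1.1000e-03  9.0000e-04  8.0270e-01] [ 0.5480703 -0.0814672]
```

Call:
{"name": "step_arm", "arguments": {"increments": [[0, 0, -0.3, 0, 0, 0], [0, 0, -0.3, 0, 0, 0.1], [-0.8, -0.35, -0.3, 0, 0, 0.4], [-0.8, -0.35, -0.3, 0, 0, 0.4], [-0.8, -0.35, -0.3, 0, 0, 0.4], [-0.8, -0.35, -0.3, 0, 0, 0.4], [-0.8, -0.35, -0.3, 0, 0, 0.4], [-0.8, -0.35, -0.3, 0, 0, 0.4], [-0.8, -0.35, -0.3, 0, 0, 0.4]], "jaw": 1}}

```text
time: 1.0
ee_pos: [0.4623, 0.4769, 0.3212]
eef_rot: [1.506, 2.755, -0.002]
force: [-0.4, 0.1, 0.2]
finger_gap: 1.003
gripper_force: 0.0
```

```bash
python3 - <<'E'
from h import *
print(inc([.638,.295,.18],TH))
E
```

```text
[-8.259e-01  1.658e-01  4.720e-01  2.000e-04  1.200e-03  3.982e-01]
```

Call:
{"name": "step_arm", "arguments": {"increments": [[-0.826, 0.166, 0.472, 0, 0.001, 0.398], [-0.826, 0.166, 0.472, 0, 0.001, 0.398], [-0.826, 0.166, 0.472, 0, 0.001, 0.398], [-0.826, 0.166, 0.472, 0, 0.001, 0.398], [-0.826, 0.166, 0.472, 0, 0.001, 0.398], [-0.826, 0.166, 0.472, 0, 0.001, 0.398], [-0.826, 0.166, 0.472, 0, 0.001, 0.398], [-0.826, 0.166, 0.472, 0, 0.001, 0.398], [-0.826, 0.166, 0.472, 0, 0.001, 0.398], [-0.826, 0.166, 0.472, 0, 0.001, 0.398]]}}

```text
time: 2.0
ee_pos: [0.6352, 0.3034, 0.1803]
eef_rot: [-2.237, -2.202, -0.004]
force: [-0.6, -0.5, -0.7]
finger_gap: 0.998
gripper_force: 0.0
```

```bash
python3 - <<'E'
from h import *
f=snap('wrist');cv2.imwrite('pics/w1.png',f['frame']);print(f['camera_matrix'],f['pose'])
print(inc([.638,.295,.04],TH),read_state()['ee_pos'])
E
```

```text
[[325.1922621    0.         279.82217463]
 [  0.         325.1922621  213.49709676]
 [  0.           0.           1.        ]] [[ 9.99854780e-01  1.62142569e-02  5.24556573e-03  6.35836590e-01]
 [-1.70416113e-02  9.52023616e-01  3.05549698e-01  3.82700164e-01]
 [-3.96411536e-05 -3.05594719e-01  9.52161681e-01  3.23812497e-01]
 [ 0.00000000e+00  0.00000000e+00  0.00000000e+00  1.00000000e+00]]
[-2.740e-02  9.100e-03  4.679e-01 -1.000e-04 -2.200e-03  7.100e-03] [0.63543385 0.30280815 0.18038743]
```

View pics/w1.png

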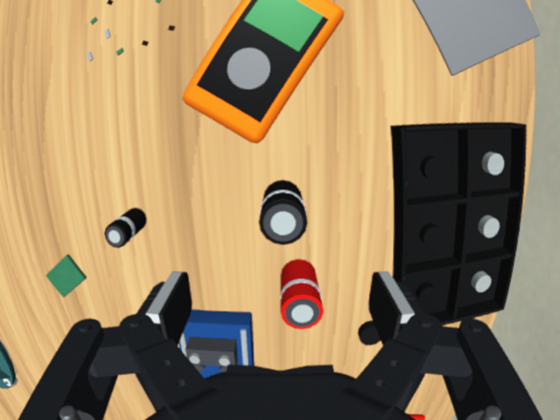

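The wrist view shows the barrel's lens at (282,222), with its outer top rim centred about (283,217). The red barrel is at (302,312). I'll refine the barrel's position from this.

```bash
cat >> h.py <<'E'
def fish(f,u,v,h):
    K=f['camera_matrix'];d=np.array([u-K[0,2],-(v-K[1,2])]);r=np.hypot(*d);a=r/K[0,0]
    ray=np.r_[np.sin(a)*d/r,-np.cos(a)];w=f['pose'][:3,:3]@ray;c=f['pose'][:3,3]
    return c+w*(h-c[2])/w[2]
E
python3 - <<'E'
from h import *
f=dict(np.load('wrist.npz'))
print(fish(f,283,221,.075),fish(f,302,312,.075),fish(f,117,236,.055))
E
```

```text
[0.63692993 0.29643251 0.075     ] [0.65330923 0.20701763 0.075     ] [0.47536007 0.27611807 0.055     ]
```

Call:
{"name": "step_arm", "arguments": {"increments": [[-0.023, 0.006, 0.05, 0, 0, 0.007], [-0.023, 0.006, 0.15, 0, 0, 0.007], [-0.023, 0.006, 0.25, 0, 0, 0.007], [-0.023, 0.006, 0.35, 0, 0, 0.007], [-0.023, 0.006, 0.42, 0, 0, 0.007], [-0.023, 0.006, 0.468, 0, 0, 0.007], [-0.023, 0.006, 0.468, 0, 0, 0.007], [-0.023, 0.006, 0.468, 0, 0, 0.007]]}}

```text
time: 2.85
ee_pos: [0.6384, 0.2931, 0.0396]
eef_rot: [-2.255, -2.187, -0.002]
force: [-0.2, 0.0, 1.1]
finger_gap: 1.001
gripper_force: 0.0
```

Call:
{"name": "step_arm", "arguments": {"increments": [[0, 0, 0, 0, 0, 0], [0, 0, 0, 0, 0, 0], [0, 0, 0, 0, 0, 0], [0, 0, 0, 0, 0, 0], [0, 0, 0, 0, 0, 0], [0, 0, 0, 0, 0, 0], [0, 0, 0, 0, 0, 0], [0, 0, 0, 0, 0, 0], [0, 0, 0, 0, 0, 0], [0, 0, 0, 0, 0, 0]], "jaw": -1, "newtons": 30}}

```text
time: 3.85
ee_pos: [0.6385, 0.2935, 0.0404]
eef_rot: [-2.254, -2.187, -0.003]
force: [-1.1, -1.0, 7.0]
finger_gap: 0.462
gripper_force: 30.8
```

Call:
{"name": "step_arm", "arguments": {"increments": [[0, 0, -0.15, 0, 0, 0], [0, 0, -0.3, 0, 0, 0], [0, 0, -0.43, 0, 0, 0], [0, 0, -0.43, 0, 0, 0], [0, 0, -0.43, 0, 0, 0]]}}

```text
time: 4.35
ee_pos: [0.6383, 0.2932, 0.1691]
eef_rot: [-2.254, -2.187, -0.003]
force: [0.1, -0.4, -1.3]
finger_gap: 0.459
gripper_force: 31.0
```

```bash
python3 - <<'E'
from h import *
print(inc([*(cl(0,.08)-[0,.0025]),.17],TH),read_state()['force'],cl(0,.08))
E
```

```text
[-6.990e-01 -2.642e-01 -4.900e-03  5.000e-04 -1.500e-03 -2.300e-03] [ 0.0743291  -0.40680135 -1.3036169 ] [0.55265974 0.08847084]
```

Call:
{"name": "step_arm", "arguments": {"increments": [[-0.1, -0.04, 0, 0, 0, 0], [-0.22, -0.08, 0, 0, 0, 0], [-0.34, -0.13, 0, 0, 0, 0], [-0.46, -0.17, 0, 0, 0, 0], [-0.58, -0.22, 0, 0, 0, 0], [-0.66, -0.25, 0, 0, 0, 0], [-0.699, -0.264, 0, 0, -0.001, -0.002], [-0.699, -0.264, 0, 0, -0.001, -0.002], [-0.699, -0.264, 0, 0, -0.001, -0.002], [-0.699, -0.264, 0, 0, -0.001, -0.002]]}}

```text
time: 5.35
ee_pos: [0.5533, 0.0882, 0.1677]
eef_rot: [-2.248, -2.194, -0.001]
force: [1.0, -0.2, -1.4]
finger_gap: 0.463
gripper_force: 31.0
```

```bash
python3 - <<'E'
from h import *
f=snap('wrist');g=snap('top')
a=f['frame'];b=cv2.resize(g['frame'][160:240,240:340],(525,420),interpolation=cv2.INTER_CUBIC)
im=np.hstack([a,b]);cv2.imwrite('pics/w2.png',cv2.resize(im,(800,int(800*420/im.shape[1]))))
cv2.imwrite('pics/w2.png',cv2.resize(a,(784,588)))
print(inc([*(cl(0,.08)-[0,.0025]),.069],TH),read_state()['ee_pos'])
E
```

```text
[-6.100e-03 -1.500e-03  3.294e-01 -1.000e-04 -3.000e-04  1.500e-03] [0.55317741 0.08774459 0.16783102]
```

View pics/w2.png

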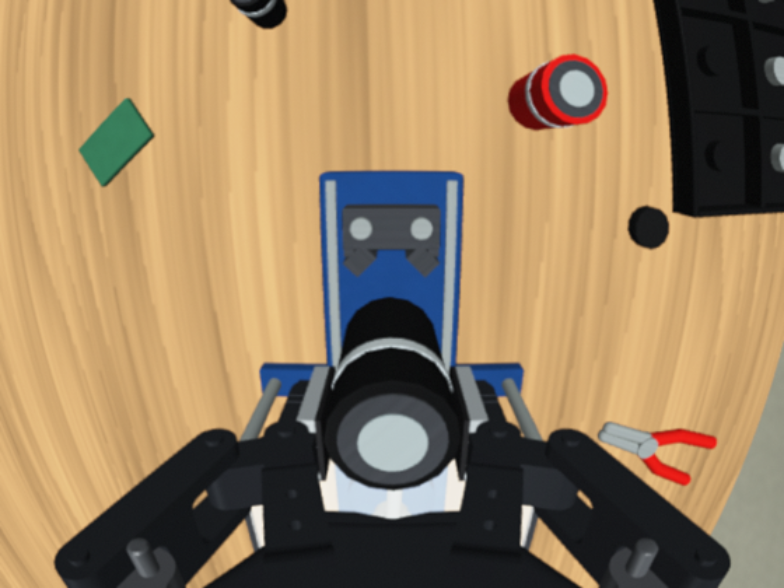

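The wrist view shows the barrel held upright. The V stop's face runs on the left from (357,277) to (378,257) and on the right from (425,277) to (405,257), with the bed centred at column 391. I'll compute the seat from these points.

```bash
python3 - <<'E'
from h import *
f=dict(np.load('wrist.npz'))
for u,v,h in [(357,277,.054),(378,257,.054),(425,277,.054),(405,257,.054),(321,175,.03),(463,175,.03),(325,340,.03),(460,340,.03),(393,441,.204)]:
    p=fish(f,(u+.5)/1.4-.5,(v+.5)/1.4-.5,h)[:2]-O;print((u,v),(p@XA).round(4),(p@YA).round(4))
E
```

```text
(357, 277) -0.0205 0.0897
(378, 257) -0.0081 0.1017
(425, 277) 0.0193 0.0898
(405, 257) 0.0075 0.1017
(321, 175) -0.0437 0.1485
(463, 175) 0.0436 0.1486
(325, 340) -0.0452 0.0393
(460, 340) 0.046 0.0394
(393, 441) 0.0002 0.0822
```

```bash
python3 - <<'E'
from h import *
print(inc([*cl(0.000,.066),.0705],TH),read_state()['ee_pos'])
E
```

```text
[-4.440e-02 -1.900e-03  3.244e-01 -1.000e-04 -3.000e-04  1.500e-03] [0.55317741 0.08774459 0.16783102]
```

Call:
{"name": "step_arm", "arguments": {"increments": [[-0.044, -0.002, 0.08, 0, 0, 0.001], [-0.044, -0.002, 0.16, 0, 0, 0.001], [-0.044, -0.002, 0.23, 0, 0, 0.001], [-0.044, -0.002, 0.28, 0, 0, 0.001], [-0.044, -0.002, 0.305, 0, 0, 0.001], [-0.044, -0.002, 0.315, 0, 0, 0.001], [-0.044, -0.002, 0.32, 0, 0, 0.001], [-0.044, -0.002, 0.32, 0, 0, 0.001], [-0.044, -0.002, 0.32, 0, 0, 0.001]]}}

```text
time: 6.35
ee_pos: [0.5521, 0.0728, 0.0727]
eef_rot: [2.253, 2.189, 0.001]
force: [-0.0, 0.1, -1.1]
finger_gap: 0.457
gripper_force: 31.0
```

Call:
{"name": "step_arm", "arguments": {"increments": [[0, 0, 0.004, 0, 0, 0], [0, 0, 0.007, 0, 0, 0], [0, 0, 0.009, 0, 0, 0], [0, 0, 0.009, 0, 0, 0]]}}

```text
time: 6.75
ee_pos: [0.5518, 0.0727, 0.0703]
eef_rot: [-2.253, -2.189, -0.001]
force: [-2.0, -0.5, 6.6]
finger_gap: 0.459
gripper_force: 31.7
```

Call:
{"name": "step_arm", "arguments": {"increments": [[0, 0, 0, 0, 0, 0], [0, 0, 0, 0, 0, 0], [0, 0, 0, 0, 0, 0], [0, 0, 0, 0, 0, 0], [0, 0, 0, 0, 0, 0], [0, 0, 0, 0, 0, 0], [0, 0, 0, 0, 0, 0], [0, 0, -0.1, 0, 0, 0], [0, 0, -0.25, 0, 0, 0], [0, 0, -0.4, 0, 0, 0], [0, 0, -0.45, 0, 0, 0], [0, 0, -0.45, 0, 0, 0]], "jaw": 1}}

```text
time: 7.95
ee_pos: [0.5536, 0.0728, 0.2072]
eef_rot: [2.251, 2.187, 0.008]
force: [-0.1, 0.2, -0.7]
finger_gap: 0.996
gripper_force: 0.0
```

```bash
python3 - <<'E'
from h import *
f=snap('wrist');cv2.imwrite('pics/w3.png',cv2.resize(f['frame'],(784,588)))
# start of push pose: spoke -y ; printing finger targets
print(inc([*cl(0.06,-.16),.20],TH),read_state()['ee_pos'])
E
```

```text
[-7.475e-01  2.017e-01  1.760e-02  1.300e-03 -5.000e-04 -1.200e-03] [0.5521378  0.07284602 0.20533338]
```

View pics/w3.png

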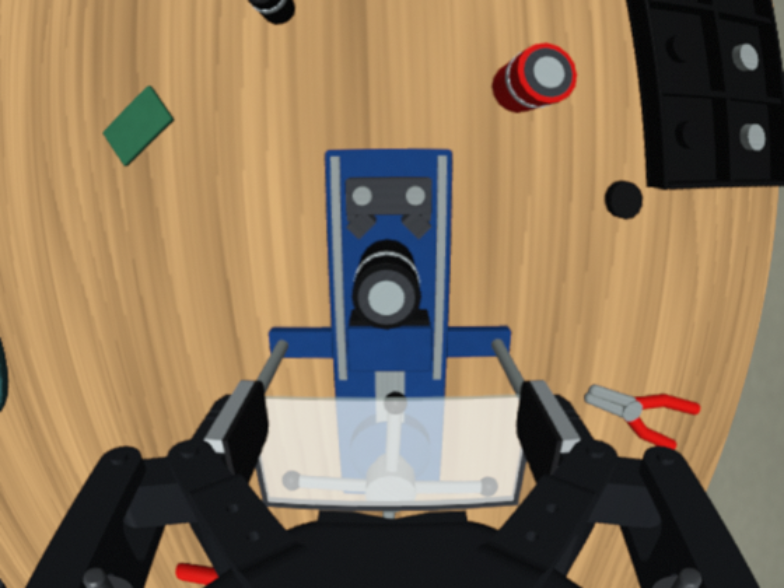

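The wrist view shows the barrel standing free at (387,298) between jaw and V. The spokes sit at q≈0.07: balls at (396,404), (291,480) and (489,487). Next I go to the open half.

```bash
python3 - <<'E'
from h import *
print(inc([*cl(0.038,-.14),.12],TH))
E
```

```text
[-6.812e-01  1.277e-01  2.842e-01  1.300e-03 -5.000e-04 -1.200e-03]
```

Call:
{"name": "step_arm", "arguments": {"increments": [[-0.1, 0.02, 0, 0, 0, 0], [-0.25, 0.06, 0, 0, 0, 0], [-0.4, 0.12, 0, 0, 0, 0], [-0.55, 0.128, 0, 0.001, 0, -0.001], [-0.66, 0.128, 0, 0.001, 0, -0.001], [-0.681, 0.128, 0, 0.001, 0, -0.001], [-0.681, 0.128, 0.1, 0.001, 0, -0.001], [-0.681, 0.128, 0.2, 0.001, 0, -0.001], [-0.681, 0.128, 0.26, 0.001, 0, -0.001], [-0.681, 0.128, 0.284, 0.001, 0, -0.001], [-0.681, 0.128, 0.284, 0.001, 0, -0.001]], "jaw": -1}}

```text
time: 9.1
ee_pos: [0.5826, -0.1315, 0.1171]
eef_rot: [-2.247, -2.188, 0.006]
force: [-0.7, 0.0, 0.8]
finger_gap: 0.002
gripper_force: 0.0
```

```bash
python3 - <<'E'
from h import *
f=snap('wrist');cv2.imwrite('pics/w4.png',cv2.resize(f['frame'],(784,588)))
print(inc([*cl(0.038,-.14),.07],TH),read_state()['ee_pos'])
E
```

```text
[-1.400e-03  4.400e-03  1.612e-01 -2.500e-03 -2.000e-04  1.000e-04] [ 0.58358539 -0.13203846  0.11835824]
```

View pics/w4.png

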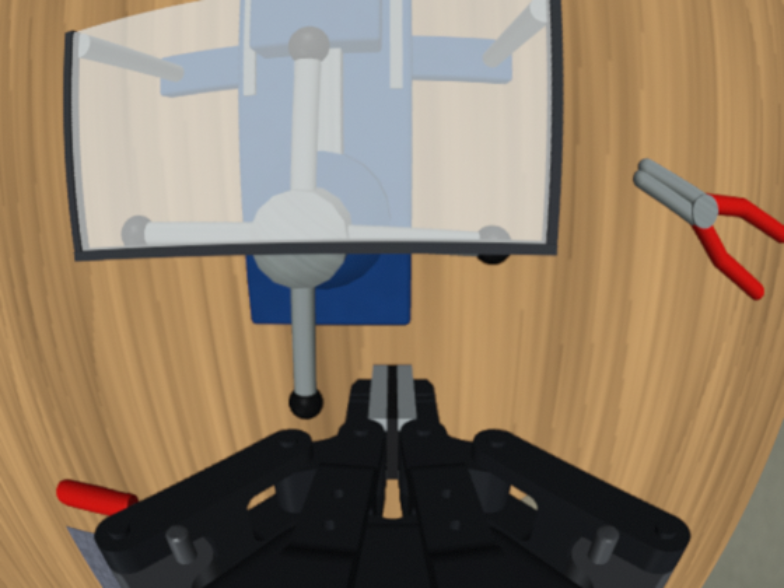

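The wrist view shows the shut fingers at (392,400), clear of the guard's edge. The -y spoke runs from (303,290) to its ball at (305,403), to the left of the fingers. I'll work out the sweep.

```bash
cat >> h.py <<'E'
def c(th,r=.048,d=.018):
    t=np.radians(th);p=r*np.array([np.cos(t),-np.sin(t)])+d*np.array([np.sin(t),np.cos(t)]);return cl(p[0],-.09+p[1])
def rel(s=None):
    s=s or read_state();p=s['ee_pos'][:2]-HUB;return np.array([p@XA,p@YA])
E
python3 - <<'E'
from h import *
print(inc([*cl(.034,-.14),.07],TH))
for t in range(90,170,6):print(t,inc([*c(t),.07],TH)[:3].round(3))
E
```

```text
[-1.400e-03 -9.000e-03  1.612e-01 -2.500e-03 -2.000e-04  1.000e-04]
90 [ 0.005 -0.062  0.161]
96 [-0.    -0.079  0.162]
102 [-0.004 -0.097  0.162]
108 [-0.005 -0.115  0.162]
114 [-0.005 -0.133  0.162]
120 [-0.003 -0.15   0.162]
126 [ 0.001 -0.168  0.162]
132 [ 0.006 -0.185  0.162]
138 [ 0.014 -0.201  0.162]
144 [ 0.023 -0.216  0.162]
150 [ 0.033 -0.231  0.162]
156 [ 0.045 -0.244  0.162]
162 [ 0.059 -0.256  0.162]
168 [ 0.073 -0.266  0.162]
```

Call:
{"name": "step_arm", "arguments": {"increments": [[0, 0, 0.08, 0, 0, 0], [0, 0, 0.161, 0, 0, 0], [0, 0, 0.161, 0, 0, 0], [0, -0.02, 0.161, 0, 0, 0], [0, -0.04, 0.161, 0, 0, 0], [0, -0.055, 0.161, 0, 0, 0], [0, -0.07, 0.161, 0, 0, 0], [0, -0.08, 0.161, 0, 0, 0], [-0.002, -0.09, 0.161, 0, 0, 0], [-0.004, -0.1, 0.161, 0, 0, 0]]}}

```text
time: 10.15
ee_pos: [0.5607, -0.1324, 0.0723]
eef_rot: [2.244, 2.186, 0.01]
force: [8.3, 3.2, -3.8]
finger_gap: 0.002
gripper_force: 4.4
```

```bash
python3 - <<'E'
from h import *
s=read_state();print(rel(s),s['force'],s['wrist_torque'])
E
```

```text
[ 0.01396371 -0.05061008] [ 8.33620553  3.19637062 -3.79353756] [ 0.57588314 -1.9718767  -0.07875867]
```

Call:
{"name": "step_arm", "arguments": {"increments": [[-0.001, -0.01, 0, 0, 0, 0], [-0.001, -0.024, 0, 0, 0, 0], [-0.001, -0.038, 0, 0, 0, 0], [0.001, -0.052, 0, 0, 0, 0], [0.004, -0.066, 0, 0, 0, 0], [0.008, -0.08, 0, 0, 0, 0], [0.014, -0.093, 0, 0, 0, 0], [0.02, -0.106, 0, 0, 0, 0], [0.028, -0.118, 0, 0, 0, 0], [0.036, -0.13, 0, 0, 0, 0], [0.046, -0.141, 0, 0, 0, 0], [0.056, -0.15, 0, 0, 0, 0]]}}

```text
time: 11.35
ee_pos: [0.5177, -0.1181, 0.0731]
eef_rot: [2.242, 2.179, 0.01]
force: [8.3, -4.6, -1.8]
finger_gap: -0.004
gripper_force: 4.1
```

```bash
python3 - <<'E'
from h import *
s=read_state();print(rel(s),s['force'],inc([*c(165),.07],TH))
E
```

```text
[-0.02936548 -0.03740203] [ 8.25378758 -4.63594978 -1.75644653] [ 0.0253 -0.0413  0.0095  0.0101  0.0041 -0.0009]
```

Call:
{"name": "step_arm", "arguments": {"increments": [[0.008, -0.006, 0, 0, 0, 0], [0.016, -0.012, 0, 0, 0, 0], [0.024, -0.018, 0, 0, 0, 0], [0.032, -0.022, 0, 0, 0, 0], [0.034, -0.023, 0, 0, 0, 0], [0.034, -0.023, 0, 0, 0, 0], [0.034, -0.023, 0, 0, 0, 0]]}}

```text
time: 12.05
ee_pos: [0.5102, -0.1088, 0.0728]
eef_rot: [2.244, 2.178, 0.007]
force: [8.0, -5.7, -1.7]
finger_gap: -0.001
gripper_force: 3.7
```

```bash
python3 - <<'E'
from h import *
s=read_state();p=rel(s);print(p,s['force']);print(inc([*cl(p[0]+.005,-.09+p[1]-.02),.12],TH),inc([*c(45,d=.026),.12],TH),inc([*c(60,d=.018),.12],TH))
E
```

```text
[-0.03710199 -0.0283303 ] [ 8.01728983 -5.70730649 -1.72628273]
[-0.0677  0.019  -0.1565  0.0091  0.0046 -0.0018] [ 0.0423  0.3001 -0.1534  0.0091  0.0046 -0.0018] [-0.0145  0.2578 -0.1536  0.0091  0.0046 -0.0018]
```

Call:
{"name": "step_arm", "arguments": {"increments": [[-0.06, 0.01, 0, 0, 0, 0], [-0.1, 0.02, 0, 0, 0, 0], [-0.1, 0.02, -0.16, 0, 0, 0], [-0.1, 0.02, -0.16, 0, 0, 0], [-0.1, 0.15, -0.16, 0, 0, 0], [-0.09, 0.26, -0.16, 0, 0, 0], [-0.05, 0.293, -0.16, 0, 0, 0], [-0.03, 0.293, -0.16, 0, 0, 0], [-0.028, 0.293, -0.16, 0, 0, 0], [-0.028, 0.293, -0.16, 0, 0, 0]]}}

```text
time: 13.05
ee_pos: [0.5882, -0.1153, 0.1184]
eef_rot: [-2.249, -2.188, 0.005]
force: [-0.5, 0.9, -0.3]
finger_gap: -0.004
gripper_force: 0.0
```

```bash
python3 - <<'E'
from h import *
s=read_state();p=rel(s);print(p,s['force'],s['ee_pos'])
f=snap('wrist');cv2.imwrite('pics/w5.png',cv2.resize(f['frame'],(784,588)))
print(inc([*c(55),.07],TH))
E
```

```text
[ 0.04106109 -0.03270328] [-0.47507436  0.91605369 -0.26337406] [ 0.58823354 -0.11526707  0.11837378]
[ 0.014   0.0038  0.1619 -0.0027  0.     -0.0009]
```

View pics/w5.png

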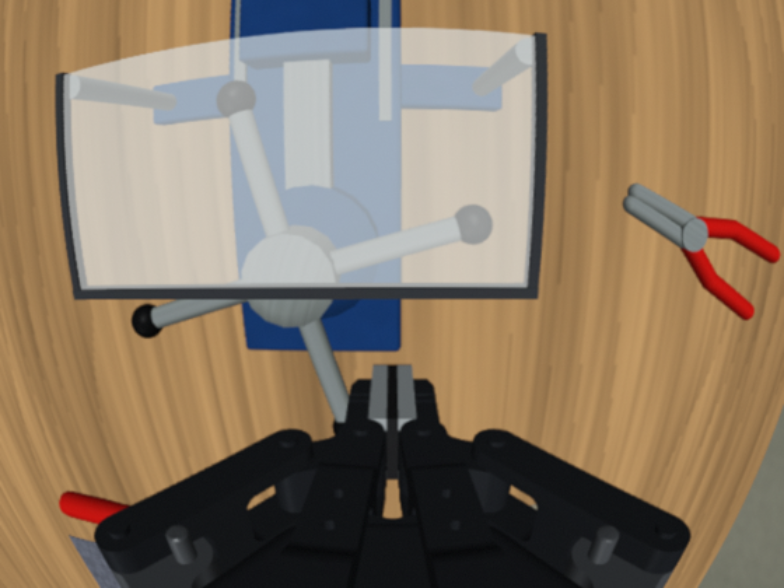

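The wrist view shows the next spoke from (303,325) to its ball at (343,425), θ≈71°, with the shut fingers at (392,400) behind it. The jaw is advancing.

```bash
python3 - <<'E'
from h import *
for t in range(60,181,6):print(t,inc([*c(t),.07],TH)[:3].round(3))
E
```

```text
60 [ 0.002 -0.005  0.162]
66 [-0.011 -0.017  0.162]
72 [-0.023 -0.031  0.162]
78 [-0.033 -0.045  0.162]
84 [-0.042 -0.061  0.162]
90 [-0.049 -0.077  0.162]
96 [-0.055 -0.094  0.162]
102 [-0.058 -0.112  0.162]
108 [-0.06  -0.129  0.162]
114 [-0.06  -0.147  0.162]
120 [-0.058 -0.165  0.163]
126 [-0.054 -0.183  0.163]
132 [-0.049 -0.2    0.163]
138 [-0.041 -0.216  0.163]
144 [-0.032 -0.231  0.163]
150 [-0.022 -0.246  0.163]
156 [-0.01  -0.259  0.163]
162 [ 0.004 -0.271  0.163]
168 [ 0.018 -0.281  0.163]
174 [ 0.034 -0.29   0.163]
180 [ 0.05  -0.297  0.163]
```

Call:
{"name": "step_arm", "arguments": {"increments": [[0, 0, 0.08, 0, 0, 0], [0, 0, 0.161, 0, 0, 0], [0, 0, 0.161, 0, 0, 0], [-0.007, -0.012, 0.161, 0, 0, 0], [-0.016, -0.023, 0.162, 0, 0, 0], [-0.025, -0.034, 0.162, 0, 0, 0], [-0.033, -0.045, 0.162, 0, 0, 0], [-0.04, -0.058, 0.162, 0, 0, 0], [-0.046, -0.07, 0.162, 0, 0, 0], [-0.051, -0.083, 0.162, 0, 0, 0], [-0.055, -0.096, 0.162, 0, 0, 0], [-0.058, -0.11, 0.162, 0, 0, 0]]}}

```text
time: 14.3
ee_pos: [0.5641, -0.1297, 0.0721]
eef_rot: [2.244, 2.188, 0.013]
force: [9.5, 6.1, -2.1]
finger_gap: 0.002
gripper_force: 4.5
```

Call:
{"name": "step_arm", "arguments": {"increments": [[-0.002, -0.014, 0, 0, 0, 0], [-0.002, -0.028, 0, 0, 0, 0], [-0.001, -0.042, 0, 0, 0, 0], [0.001, -0.056, 0, 0, 0, 0], [0.004, -0.07, 0, 0, 0, 0], [0.008, -0.084, 0, 0, 0, 0], [0.014, -0.097, 0, 0, 0, 0], [0.02, -0.11, 0, 0, 0, 0], [0.028, -0.122, 0, 0, 0, 0], [0.036, -0.135, 0, 0, 0, 0], [0.045, -0.145, 0, 0, 0, 0], [0.054, -0.155, 0, 0, 0, 0]]}}

```text
time: 15.5
ee_pos: [0.5204, -0.118, 0.0731]
eef_rot: [2.24, 2.177, 0.012]
force: [9.2, -3.7, -1.1]
finger_gap: 0.0
gripper_force: 4.2
```

```bash
cat >> h.py <<'E'
def rep():
    s=read_state();p=rel(s);F=s['force'][:2];f=np.array([F@XA,F@YA]);T=p[0]*f[1]-p[1]*f[0]
    print('rel',p.round(4),'F',f.round(2),'|F|',np.hypot(*f).round(2),'torque',T.round(3),'ang',(-np.degrees(np.arctan2(p[1],p[0]))).round(1),'r',np.hypot(*p).round(4))
E
python3 -c "
from h import *
rep();print(inc([*c(160),.07],TH))"
```

```text
rel [-0.0267 -0.0373] F [ 9.33 -3.43] |F| 9.94 torque 0.439 ang 125.6 r 0.0459
[ 0.0132 -0.0411  0.0094  0.0119  0.0046 -0.001 ]
```

Call:
{"name": "step_arm", "arguments": {"increments": [[0.008, -0.007, 0, 0, 0, 0], [0.016, -0.013, 0, 0, 0, 0], [0.024, -0.019, 0, 0, 0, 0], [0.032, -0.024, 0, 0, 0, 0], [0.036, -0.026, 0, 0, 0, 0], [0.036, -0.026, 0, 0, 0, 0]]}}

```text
time: 16.1
ee_pos: [0.5118, -0.1082, 0.0728]
eef_rot: [2.242, 2.176, 0.009]
force: [8.6, -6.2, -3.0]
finger_gap: -0.003
gripper_force: 3.8
```

```bash
python3 -c "
from h import *
rep();g=snap('top');cv2.imwrite('pics/t2.png',cv2.resize(g['frame'][155:245,240:350],None,fx=6,fy=6,interpolation=cv2.INTER_CUBIC))"
```

```text
rel [-0.0355 -0.0277] F [ 8.79 -5.95] |F| 10.61 torque 0.455 ang 142.0 r 0.0451
```

Call:
{"name": "step_arm", "arguments": {"increments": [[-0.06, 0.01, 0, 0, 0, 0], [-0.1, 0.02, 0, 0, 0, 0], [-0.1, 0.02, -0.16, 0, 0, 0], [-0.1, 0.02, -0.16, 0, 0, 0], [-0.1, 0.15, -0.16, 0, 0, 0], [-0.09, 0.26, -0.16, 0, 0, 0], [-0.05, 0.293, -0.16, 0, 0, 0], [-0.03, 0.293, -0.16, 0, 0, 0], [-0.028, 0.293, -0.16, 0, 0, 0], [-0.028, 0.293, -0.16, 0, 0, 0]]}}

```text
time: 17.15
ee_pos: [0.5889, -0.1141, 0.1179]
eef_rot: [-2.249, -2.188, 0.005]
force: [-0.5, -0.8, -0.5]
finger_gap: 0.0
gripper_force: 0.0
```

```bash
python3 -c "
from h import *
rep();g=snap('wrist');cv2.imwrite('pics/w6.png',cv2.resize(g['frame'],(784,588)))
for t in range(60,181,12):print(t,inc([*c(t),.07],TH)[:3].round(3))"
```

```text
rel [ 0.0417 -0.0315] F [-0.51 -0.83] |F| 0.97 torque -0.051 ang 37.1 r 0.0523
60 [-0.002 -0.007  0.16 ]
72 [-0.027 -0.033  0.16 ]
84 [-0.046 -0.063  0.16 ]
96 [-0.059 -0.096  0.16 ]
108 [-0.064 -0.132  0.161]
120 [-0.062 -0.167  0.161]
132 [-0.052 -0.202  0.161]
144 [-0.036 -0.233  0.161]
156 [-0.014 -0.261  0.161]
168 [ 0.014 -0.283  0.161]
180 [ 0.046 -0.299  0.161]
```

View pics/w6.png

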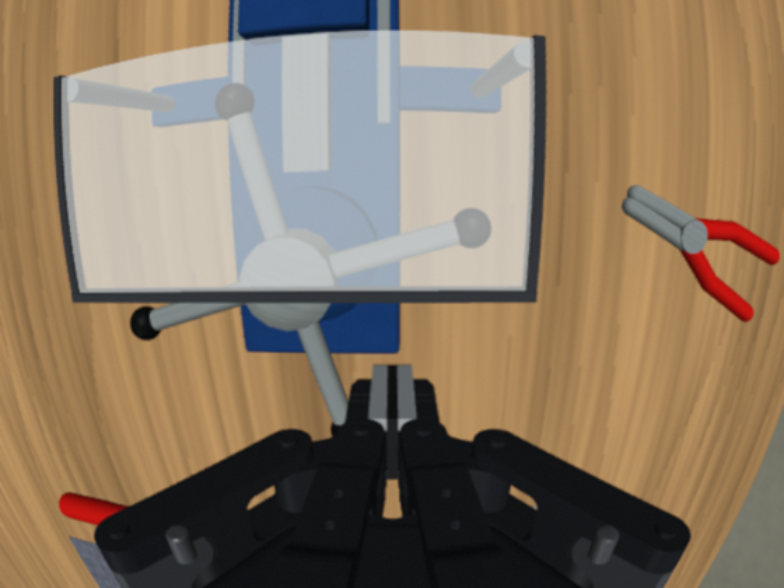

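Same geometry again: the next spoke runs from (303,325) to (340,425), and the jaw is farther in. I'll push slowly from here and watch the torque.

Call:
{"name": "step_arm", "arguments": {"increments": [[0, 0, 0.08, 0, 0, 0], [0, 0, 0.16, 0, 0, 0], [0, 0, 0.16, 0, 0, 0], [-0.01, -0.014, 0.16, 0, 0, 0], [-0.02, -0.025, 0.16, 0, 0, 0], [-0.028, -0.035, 0.16, 0, 0, 0], [-0.034, -0.043, 0.16, 0, 0, 0], [-0.04, -0.052, 0.16, 0, 0, 0], [-0.045, -0.062, 0.16, 0, 0, 0], [-0.05, -0.072, 0.16, 0, 0, 0], [-0.053, -0.08, 0.16, 0, 0, 0]]}}

```text
time: 18.3
ee_pos: [0.5722, -0.126, 0.0716]
eef_rot: [2.246, 2.192, 0.011]
force: [7.5, 7.3, 0.2]
finger_gap: -0.001
gripper_force: 4.4
```

```bash
python3 -c "
from h import *
rep()"
```

```text
rel [ 0.0253 -0.0439] F [7.27 7.47] |F| 10.43 torque 0.508 ang 60.0 r 0.0507
```

Call:
{"name": "step_arm", "arguments": {"increments": [[-0.003, -0.008, 0, 0, 0, 0], [-0.005, -0.016, 0, 0, 0, 0], [-0.007, -0.024, 0, 0, 0, 0], [-0.009, -0.032, 0, 0, 0, 0], [-0.01, -0.04, 0, 0, 0, 0], [-0.01, -0.04, 0, 0, 0, 0]]}}

```text
time: 18.9
ee_pos: [0.5647, -0.1292, 0.0723]
eef_rot: [2.24, 2.187, 0.018]
force: [13.2, 4.7, -4.1]
finger_gap: -0.003
gripper_force: 6.1
```

```bash
python3 -c "
from h import *
rep()"
```

```text
rel [ 0.018  -0.0473] F [13.04  5.08] |F| 13.99 torque 0.707 ang 69.2 r 0.0506
```

Torque jumped from about 0.45 to 0.71 N m, which suggests a grip near 28 N. I'm backing off now to check.

Call:
{"name": "step_arm", "arguments": {"increments": [[0.005, 0.04, 0, 0, 0, 0], [0.005, 0.09, 0, 0, 0, 0], [0.005, 0.09, 0, 0, 0, 0], [0, 0.09, -0.16, 0, 0, 0], [-0.2, 0.09, -0.3, 0, 0, 0], [-0.3, 0.09, -0.5, 0, 0, 0], [-0.3, 0.09, -0.6, 0, 0, 0], [-0.3, 0.09, -0.6, 0, 0, 0], [-0.3, 0.09, -0.6, 0, 0, 0]]}}

```text
time: 19.8
ee_pos: [0.5793, -0.2258, 0.2533]
eef_rot: [2.253, 2.184, 0.0]
force: [0.5, -0.6, -0.1]
finger_gap: 0.004
gripper_force: 0.0
```

```bash
python3 - <<'E'
from h import *
rep();s=snap('scene');t=snap('top');w=snap('wrist')
a=cv2.resize(s['frame'][195:265,190:335],(800,386),interpolation=cv2.INTER_CUBIC)
b=cv2.resize(t['frame'][180:228,250:360],(800,349),interpolation=cv2.INTER_CUBIC)
im=np.vstack([a,b]);cv2.imwrite('pics/chk.png',cv2.resize(im,(640,588)))
# barrel top from depth
ys,xs=np.mgrid[180:228,250:310];u=xs.ravel();v=ys.ravel();ok=t['z_map'][v,u]>.5
P=np.array([pw(t,i,j) for i,j in zip(u,v)]);q=P[ok&(P[:,2]>.095)&(P[:,1]>.03)][:,:2]
r=cv2.minAreaRect((q*1000).astype(np.float32));print(r)
for p in (q.mean(0),np.array(r[0])/1000):d=p-O;print('barrel clamp',(d@XA).round(4),(d@YA).round(4),len(q))
E
```

```text
rel [ 0.0351 -0.1434] F [ 0.47 -0.55] |F| 0.72 torque 0.047 ang 76.3 r 0.1477
((551.3817749023438, 88.508544921875), (37.67464065551758, 37.70624542236328), 50.68067932128906)
barrel clamp -0.0012 0.0804 139
barrel clamp -0.0013 0.08 139
```

View pics/chk.png

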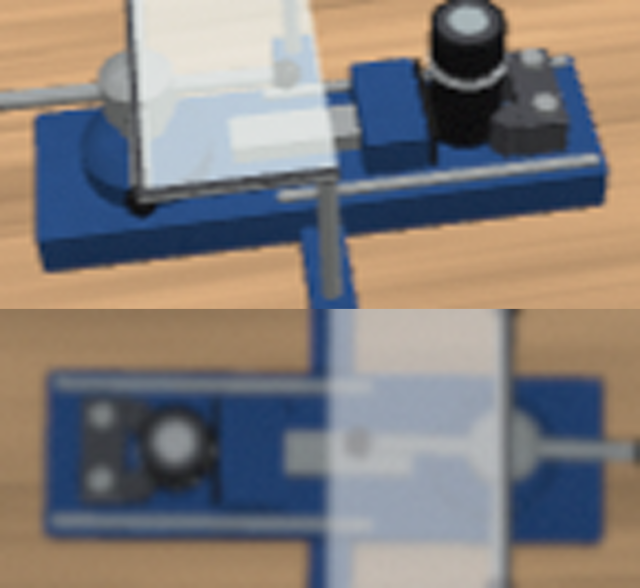

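The top and scene crops show the barrel upright in the V stop with the jaw face against it. From the top depth it is at clamp (-1, 80) mm. The spokes rest near q≈π, and the hand is clear.

```bash
python3 -c "
from plant import *
print(hand_in())"
```

```text
the job is handed in; nothing more can be done
None
```

The thick barrel is clamped upright in the V stop and the job is handed in, at about 20 s of the 72 s allowed. I estimate the grip at roughly 28 N (22–34 N) from the spoke torque, as there was no direct reading. The measured horizontal push on the spokes peaked at about 14 N. The hand ended clear, and neither the slim barrel nor any bystander was touched. The hand-in returned no verdict.

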